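Aim the porch rack light at the tackle box

ROBOT

A 6-joint arm with a two-finger parallel gripper is mounted at the origin on the work surface. World frame = base frame: x ahead of the robot, y to its left, z up, the work surface at z = 0. Lengths are in mm, angles in degrees, forces in N, time in s.
With the tool pointing down it reaches from about 200 to 875 mm from the base axis. Payload 3.4 kg.
Tool frame: the origin (TCP) lies on the centre line of the jaws, within the pads' length; the fingertips stand 19 mm ahead of it and the grasp point (between the pads) is the TCP; x points along the fingers, y is the direction in which the jaws open and shut, and the axes are right-handed (so a half turn about x gives the same grasp; the last joint's range is limited). The gripper opens to 94 mm and grips with 3 to 60 N. Pads are 16 mm wide; open, the fingers measure 119 mm over their backs; the gripper's body (75 mm by 177 mm) begins 78 mm behind the grasp point.
Start: joints at [56.207, 15.808, 86.224, -0, 77.962, -6.933], TCP at [259.816, 512.99, 224.493] pointing down, gripper open.
Joint ranges: [-165.64, 165.64], [-43.16, 119.46], [12.63, 154.43], [-67.54, 247.53], [6.08, 155.33], [-154.97, 154.97]. Speed limits (degrees/s): [147.25, 147.25, 180, 180, 180, 180].

INTERFACE

Orientations are given as [roll, pitch, yaw] about the fixed x, y, z axes, in that order (R = Rz(yaw) Ry(pitch) Rx(roll)).
In Python, from rig import sense, camera, job_done gives the robot as it stands.
- The arm moves only by the shell command python3 -m pendant 'ROWS' [FORCE]. ROWS is JSON, a list of rows, each an object of numbers: "x", "y", "z": the shift along the world's x, y, z in m; "wx", "wy", "wz": the turn, a rotation vector about the world's x, y, z in rad; "jaw": the opening in per cent of the stroke, from 0 (shut) to 100 (fully open). In form: [{"x": .., "y": .., "z": .., "wx": .., "wy": .., "wz": .., "jaw": ..}, ...]. A call has 1 to 12 rows; each row is the pose to reach, as a shift and turn from the pose measured when the call began; what a row does not reach only later rows make up. A row lasts 1/8 s, in which the tool goes at most 62.5 mm and 10.7 degrees, less where a joint would pass 70% of its speed; a pose out of reach is approached as far as the arm can. A call with a gripper value outside its range is refused whole. The fingers move at their own pace and stop on an object; FORCE is the grip in N (left out, the last holds). Time passes only in rows, so rows that repeat a pose let the fingers close. It gives the time, the measured TCP pose, the force and the opening at its end, in the units of the state.
- sense(): the state, without advancing time (a new reading comes with each control period).
- camera(name): name is "scene" or "top"; returns a dict with "frame" (384x512x3 uint8, red, green, blue), "intrinsics" (3x3 intrinsics, pixels), "k1" (the pictures are not rectified: a ray, as slopes to the right and down, at radius r is drawn at 1 + k1 r^2 times it, then the intrinsics apply), "R" (3x3) and "t" (3): a world point X has camera coordinates R X + t. Camera axes: x right, y down, z forward; pixel columns grow to the right and rows downward; lengths in mm; the calibration is good to about 2 mm. A picture is of the moment at which its call begins. There is no depth.
- job_done(): hands the job in, once; it reports no verdict.
The state is a dict: "time": time; "q": joint angles; "joint_velocities": joint speeds; "joint_efforts": joint torques, N m; "tcp_pos": TCP position; "orientation": TCP orientation; "contact_force": force on the tool from outside, world axes, zero at the start; "ft_torque": the same for the moment, N m; "width": finger opening in mm.
Only numpy, scipy, OpenCV 4.12 (cv2) and the standard library are available. Lean on these libraries where they do the work, as an engineer would, in place of code of your own. Each camera call takes 0.05 s, during which the arm holds its last target.

TASK

Set the porch rack's area light up for this evening's packing: pull its red knob out until it clicks into the on position, with the light on swing the yellow lamp head round by its grip bar until the lens points straight at the middle of the orange tackle box, then push the knob fully home again to save the battery. Leave the tackle box and the other things on the shelf where they stand, and take the hand away at the end.

Things in the scene. Friction and masses are not known exactly. Their poses are not given: they have to be found in the camera images.
- lamp: Fixed grey housing of the light. Origin: its underside, on the head's swivel axis, 10 mm above the work surface (= top of the mesh shelf). x points to its rear (turned some 50 degrees to the left of straight ahead), z up; spans x -110 to +95, y -70 to 70 (flanges 89), height 100 mm. Its black control face, towards -x, slopes 42 degrees from level: 20 mm high at x -110, 100 mm at x -21. The red knob stands square on it at y 0.
- lamp_knob (a joint): How far the push-pull knob is out, in m: 0 = fully home (off, as it starts), 0.016 = fully out (on), both hard stops. A sprung detent holds it at either end: about 9 N along its axis carries it past the middle (8 mm), then it snaps to the other end and stays there when let go. A green band on its stem shows when it is out.
- knob_grip (a point): Centre of the red mushroom knob, 46 mm across, 25 thick; moves with it. z axis = the knob's axis, outward, leaning 42 degrees from vertical to the lamp's -x; y = the lamp's y, level. Home, it is 33 mm off the control face along z (knob's underside 20 mm off; bezel 40 wide, 10 high below). The head overhangs it: a gripper straight down fouls the head, so come in along z.
- knob_top (a point): Middle of the knob's flat outer face (32 mm across), 12 mm out along the knob's axis from its grip centre. Same axes. Press here to push the knob home.
- lamp_head (a joint): Swivel angle of the lamp head about the vertical axis through the lamp's origin, rad, anticlockwise from above; at 0 the lens points along the lamp's +x. Range -2.2 to 2.2, starts between -0.75 and -0.45. A stiff friction swivel (about 0.22 N m) that stays where it is left.
- head_grip (a point): Centre of the black grip bar on the lamp head, on the swivel axis, 235 mm above the lamp's origin; turns with the head, x axis = the way the lens points. Bar 100 mm long (x), 20 wide, 18 high, 22 mm clear over the yellow drum between posts 33 to 47 mm either side of the middle. Drum 132 mm across, 80 high; its lens barrel, 75 across, reaches 106 mm out along x.
- tackle_box: Orange plastic tackle box with a black flip latch, 136 mm (x) by 206 mm (y) by 95 mm high, 108 with its carry handle, 0.6 to 1 kg, loose. Origin: middle of its underside. Its yaw varies. It stands beyond the lamp on the left or the right. The lamp must point at this middle, seen from above.
- bowl: White ceramic bowl, 136 mm across, 62 high, loose. Origin: centre of its underside. A bystander.
- bottle: Stainless drink bottle with a black flip-top lid, 71 mm across, 190 high, standing loose on the near left or right. Origin: centre of its underside. A bystander.
- shuttlecock_a: Shuttlecock standing on its white skirt, cork up: 65 mm across, 88 high, 12 g, near right or left. Origin: centre of its underside. A bystander.
- shuttlecock_b: A second shuttlecock like it, standing at the far edge beyond the lamp. A bystander.

How it is judged:
By the outcome, as a careful person would: the job done as asked, in the order asked, and still so for the second after the job is handed in, with the robot touching nothing.
It also fails if it takes over 53 s, if anything falls off the work surface, if the arm or the gripper's body presses on something with over 40 N, if the wrist force passes 120 N, or if a joint passes its speed limit or range.

## Working session

There is one attempt and no reset: what is moved stays moved. The work goes in short steps, Python scripts to look and compute and a shell command to move; the robot and the scene stay as the last step left them, time stands still between calls to the robot, and variables do not carry over. Pictures are saved under pics/ and viewed, and the job is handed in when it is done.

```bash
ls; mkdir -p pics
cat > h.py <<'E'
import numpy as np, cv2
from rig import sense, camera, job_done
def ray(c,u,v):
    K=np.array(c["intrinsics"]);k=c["k1"]
    d=np.array([(u-K[0,2])/K[0,0],(v-K[1,2])/K[1,1]]);s=d.copy()
    for _ in range(30): s=d/(1+k*(s@s))
    R=np.array(c["R"]);t=np.array(c["t"])
    return -R.T@t, R.T@np.array([s[0],s[1],1])
def onz(c,u,v,z):
    o,d=ray(c,u,v); return o+d*(z-o[2])/d[2]
def tri(c1,p1,c2,p2):
    o1,d1=ray(c1,*p1);o2,d2=ray(c2,*p2)
    a=np.linalg.lstsq(np.c_[d1,-d2],o2-o1,rcond=None)[0]
    A=o1+a[0]*d1;B=o2+a[1]*d2
    return (A+B)/2,np.linalg.norm(A-B)
def proj(c,X):
    K=np.array(c["intrinsics"]);x=np.array(c["R"])@np.array(X)+np.array(c["t"]);s=x[:2]/x[2]
    s=s*(1+c["k1"]*(s@s));return K[:2,:2]@s+K[:2,2]
E
python3 - <<'E'
from h import *
import pickle
C={}
for n in("scene","top"):
    c=camera(n);C[n]=c
    cv2.imwrite(f"pics/{n}0.png",cv2.resize(c["frame"][:,:,::-1],(800,600),interpolation=cv2.INTER_CUBIC))
    R=np.array(c["R"]);print(n,-R.T@np.array(c["t"]),R[2],c["k1"],c["intrinsics"])
pickle.dump(C,open("c0.pkl","wb"))
print(sense())
E
```

```text
pics
scene [ 985.80026329 -773.54438598 1163.60218843] [-0.31918044  0.58257017 -0.74748635] -0.14885806392253303 [[405.90030168   0.         249.16629522]
 [  0.         405.90030168 194.63820428]
 [  0.           0.           1.        ]]
top [ 446.40390264    8.50344354 1312.49949227] [ 0.11209385 -0.01871836 -0.99352131] -0.07711196491009568 [[413.23324258   0.         249.95133353]
 [  0.         413.23324258 193.60001787]
 [  0.           0.           1.        ]]
{'time': 0.1, 'q': array([ 5.62068626e+01,  1.58423658e+01,  8.62850546e+01,  8.61375142e-04,
        7.79638056e+01, -6.93271576e+00]), 'joint_velocities': array([ 0.04938951, -0.01770095, -0.14878365, -0.01162148, -0.08481075,
       -0.02726544]), 'joint_efforts': array([ 2.30398284e-03, -4.05456662e+01, -2.37779653e+01,  7.05225812e-02,
        2.99352827e-02, -6.35312449e-05]), 'tcp_pos': array([259.53283286, 512.57194038, 223.72773825]), 'orientation': array([ -97.46162583,   89.90877005, -124.32222779]), 'contact_force': array([ 0.20378299,  0.72258808, -0.16899896]), 'ft_torque': array([0.00321553, 0.02465008, 0.00424651]), 'width': 94.12126940140473}
```

View pics/scene0.png

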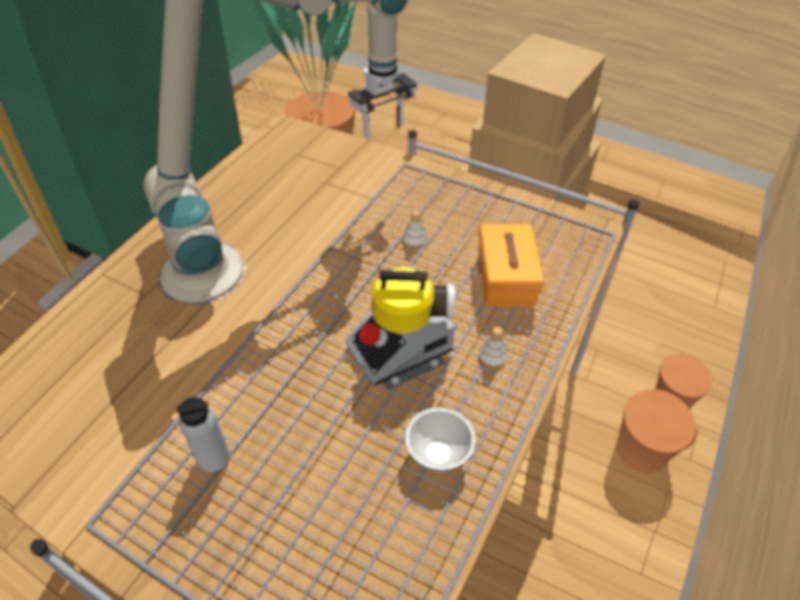

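View pics/top0.png

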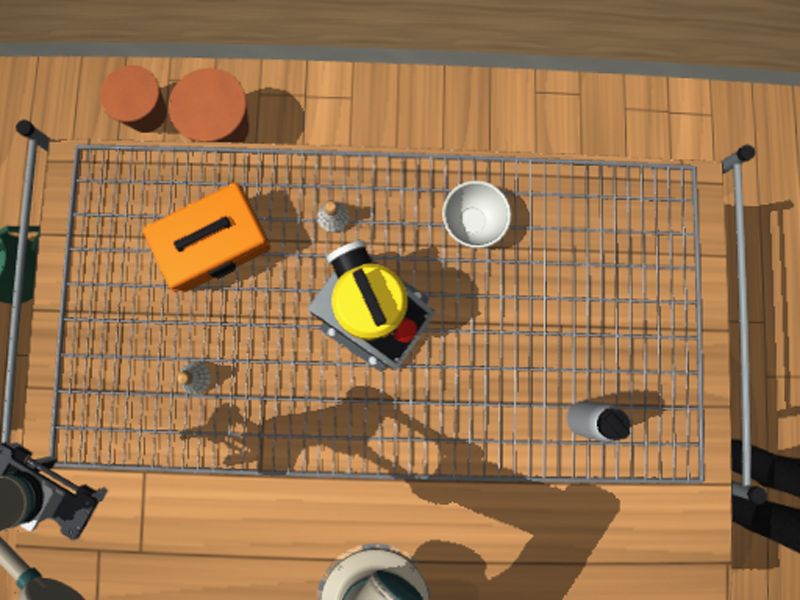

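Run:
```python
from h import *
import pickle
C=pickle.load(open("c0.pkl","rb"))
def crop(n,x0,y0,x1,y1,s,f):
    im=C[n]["frame"][y0:y1,x0:x1,::-1]
    cv2.imwrite(f,cv2.resize(im,None,fx=s,fy=s,interpolation=cv2.INTER_CUBIC))
crop("top",80,100,300,250,3.5,"pics/topz.png")
crop("scene",210,130,360,255,5,"pics/scz.png")
for n in C:
    c=C[n];h=cv2.cvtColor(c["frame"],cv2.COLOR_RGB2HSV)
    for nm,lo,hi in(("red",(0,200,90),(4,255,255)),("or",(8,215,150),(18,255,255)),("yel",(25,180,90),(34,255,255))):
        m=cv2.inRange(h,lo,hi);k,l,st,ce=cv2.connectedComponentsWithStats(m)
        for i in range(1,k):
            if st[i,4]>60: print(n,nm,st[i],ce[i])
```

```text
scene red [231 207  11  13 110] [236.06363636 213.29090909]
scene yel [239 178  39  35 913] [256.06681271 196.19824754]
top red [252 205  14  14 136] [259.43382353 211.66176471]
top or [100 118  69  68 796] [144.43592965 140.25879397]
top yel [ 213  169   48   49 1474] [235.99660787 193.11601085]
```

View pics/topz.png

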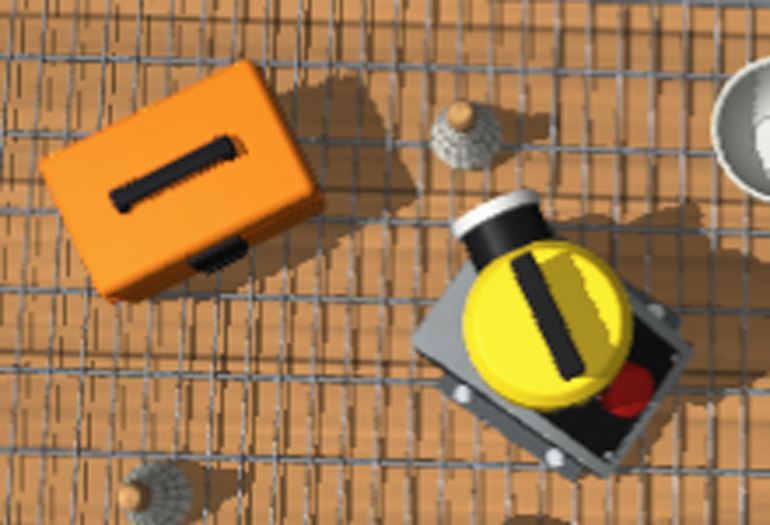

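View pics/scz.png

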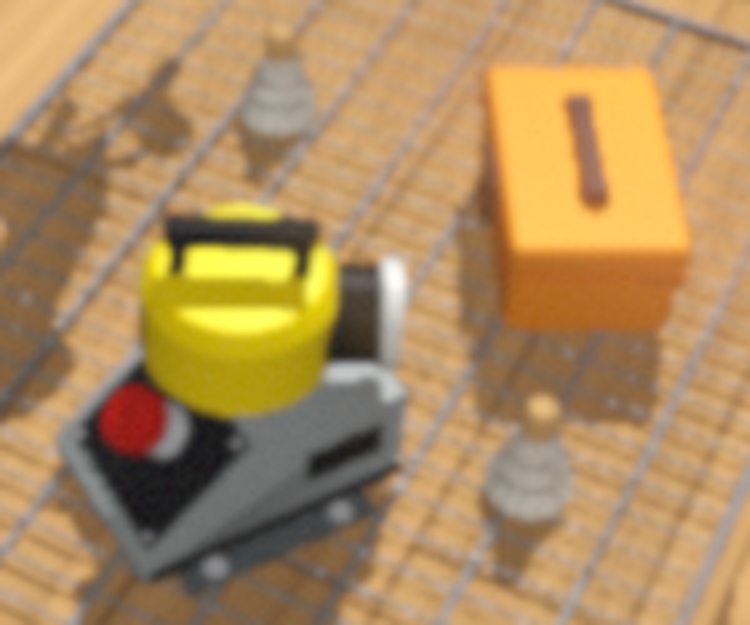

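Run:
```python
from h import *
import pickle
C=pickle.load(open("c0.pkl","rb"));T=C["top"];S=C["scene"]
t=lambda x,y:(80+(x+.5)/3.5-.5,100+(y+.5)/3.5-.5)
s=lambda x,y:(210+(x+.5)/5-.5,130+(y+.5)/5-.5)
a=onz(T,*t(522,257),254);b=onz(T,*t(573,375),254);print("bar",a,b,(a+b)/2,np.degrees(np.arctan2(*(a-b)[1::-1])))
a=onz(S,*s(168,229),250);b=onz(S,*s(315,232),250);print("bar S",a,b,(a+b)/2,np.degrees(np.arctan2(*(b-a)[1::-1])))
print("tri bar",tri(T,t(547.5,316),S,s(241,230)))
print("drum centre top z222",onz(T,*t(548,322),222))
print("lens rim top",[onz(T,*t(*p),10+140)[:2] for p in((455,230),(535,192))])
a=onz(T,*t(119,203),106);b=onz(T,*t(235,144),106);print("handle",(a+b)/2)
a=onz(S,*s(577,100),106);b=onz(S,*s(596,205),106);print("handleS",(a+b)/2)
P=[onz(T,*t(*p),92)[:2] for p in((43,160),(247,62),(318,190),(110,298))];print("corners",np.array(P),np.mean(P,0))
P=[onz(S,*s(*p),92)[:2] for p in((489,69),(652,69),(686,248),(508,250))];print("cornersS",np.array(P),np.mean(P,0))
print("knob",tri(T,(259.8,211.7),S,(236.0,213.5)))
# flange/control face bottom corners
for p in((613,470),(690,350)): print("front corner z30",onz(T,*t(*p),30))
for p in((150,575),(62,440)): print("S corner z30",onz(S,*s(*p),30))
for p in ((463,396),(556,457),(656,312)): print("foot",onz(T,*t(*p),14))
for p in ((214,568),(341,512)): print("footS",onz(S,*s(*p),14))
```

```text
bar [617.65127259  44.88508739 254.        ] [531.24695938   4.53702225 254.        ] [574.44911598  24.71105482 254.        ] 25.031078010880375
bar S [5.40362092e+02 4.83882661e-01 2.50000000e+02] [622.66220851  42.54444016 250.        ] [581.51215014  21.51416141 250.        ] 27.06990173171611
tri bar (array([576.99408137,  25.76606232, 244.04152461]), np.float64(3.6312734380960934))
drum centre top z222 [573.55365356  24.58009729 222.        ]
lens rim top [array([655.02982452, 103.74290654]), array([688.5846543 ,  39.68895196])]
handle [704.65205787 345.95165509 106.        ]
handleS [708.25303581 347.662799   106.        ]
corners [[716.30513176 467.55464077]
 [808.09827066 295.33869874]
 [696.65977422 227.423921  ]
 [597.90915695 400.61990278]] [704.7430834  347.73429082]
cornersS [[600.96624113 414.17362725]
 [716.40345012 478.92464388]
 [807.6474661  301.34716285]
 [692.31844891 235.4693604 ]] [704.33390157 357.47869859]
knob (array([532.44190538, -43.335707  , 102.12958926]), np.float64(4.92461771957312))
front corner z30 [466.08669288 -34.13152584  30.        ]
front corner z30 [ 574.671514   -100.01110723   30.        ]
S corner z30 [ 581.7427014  -103.42014278   30.        ]
S corner z30 [469.39872897 -32.44345048  30.        ]
foot [528.6106318 101.7998978  14.       ]
foot [476.46856842  16.65641813  14.        ]
foot [609.91679632 -69.79345252  14.        ]
footS [611.69758336 -67.80303087  14.        ]
footS [667.27731103  16.79890829  14.        ]
```

```bash
cat >> h.py <<'E'
from scipy.spatial.transform import Rotation as Ro
AX=np.array([576.,24.,10.]);YAW=58.
def lampR(): return Ro.from_euler('z',YAW,degrees=True).as_matrix()
def L2W(p): return AX+lampR()@np.array(p)
def W2L(p): return lampR().T@(np.array(p)-AX)
def toolR(s=None):
    s=s or sense(); return Ro.from_euler('xyz',s["orientation"],degrees=True)
n_l=np.array([-np.sin(np.radians(42)),0,np.cos(np.radians(42))])
E
python3 - <<'E'
from h import *
import pickle
C=pickle.load(open("c0.pkl","rb"));T=C["top"];S=C["scene"]
s=lambda x,y:(210+(x+.5)/5-.5,130+(y+.5)/5-.5)
n=lampR()@n_l;print("n",n)
P0=L2W([-110,0,20])
for nm,c,uv in(("S",S,(236.06,213.3)),("T",T,(259.43,211.66))):
  for off in(40,45):
    o,d=ray(c,*uv);k=((P0+n*off-o)@n)/(d@n);X=o+k*d
    l=W2L(X);print(nm,off,X,l,"grip",l+n_l*(33-off))
for off,p in((33,(-87.6,0,84.5)),):
    for c in(S,T): print(proj(c,L2W(np.array(p)+n_l*8)))
print("bottle top",onz(T,612/1.5625,423/1.5625,185),onz(S,192/1.5625,410/1.5625,185))
print("shut a",onz(T,183/1.5625,378/1.5625,85))
R=toolR();print(R.as_matrix().round(3))
for sg in(1,-1):
    y=lampR()@np.array([0,sg,0]);x=-n
    M=np.c_[x,y,np.cross(x,y)];rv=(Ro.from_matrix(M)*R.inv()).as_rotvec();print(sg,rv,np.degrees(np.linalg.norm(rv)))
E
```

```text
n [-0.3545852  -0.56745494  0.74314483]
S 40 [537.76555075 -46.85092871 110.52574087] [-80.34616642  -5.12062012 100.52574087] grip [-75.66225217  -5.12062012  95.32372709]
S 45 [539.92769757 -50.3578399  115.60772632] [-82.17443252  -8.81260441 105.60772632] grip [-74.14486525  -8.81260441  96.68998842]
T 40 [529.96858066 -43.30056979 109.5164874 ] [-81.46705595   3.37298911  99.5164874 ] grip [-76.78314171   3.37298911  94.31447362]
T 45 [529.50133426 -43.01091106 116.24288776] [-81.46901428   3.92273227 106.24288776] grip [-73.43944701   3.92273227  97.32514985]
[232.09847458 215.58685558]
[263.18083523 213.08026468]
bottle top [ 372.72409793 -407.3441055   185.        ] [ 375.75988807 -411.19590792  185.        ]
shut a [429.16994602 374.06026777  85.        ]
[[-0.001  0.452  0.892]
 [-0.001  0.892 -0.452]
 [-1.    -0.002 -0.   ]]
1 [ 0.21684583 -0.77210059  1.40960524] 92.92076043183721
-1 [ 0.79092199  0.21862635 -1.57874729] 101.9446030313755
```

```bash
python3 -m pendant '[{"x":0.01,"y":-0.02,"z":0.05},{"x":0.02,"y":-0.05,"z":0.1,"wx":0.07,"wy":0.02,"wz":-0.15},{"x":0.04,"y":-0.1,"z":0.13,"wx":0.15,"wy":0.04,"wz":-0.3},{"x":0.06,"y":-0.15,"z":0.15,"wx":0.225,"wy":0.062,"wz":-0.45},{"x":0.08,"y":-0.2,"z":0.15,"wx":0.3,"wy":0.083,"wz":-0.6},{"x":0.1,"y":-0.25,"z":0.15,"wx":0.375,"wy":0.104,"wz":-0.75},{"x":0.12,"y":-0.3,"z":0.15,"wx":0.45,"wy":0.125,"wz":-0.9},{"x":0.14,"y":-0.35,"z":0.15,"wx":0.526,"wy":0.146,"wz":-1.05},{"x":0.15,"y":-0.4,"z":0.15,"wx":0.6,"wy":0.166,"wz":-1.2},{"x":0.17,"y":-0.45,"z":0.15,"wx":0.676,"wy":0.187,"wz":-1.35},{"x":0.18,"y":-0.5,"z":0.15,"wx":0.752,"wy":0.208,"wz":-1.5},{"x":0.19,"y":-0.55,"z":0.15,"wx":0.79,"wy":0.219,"wz":-1.58}]'
cat > go.py <<'E'
import sys
from h import *
# where = local lamp target + distance along n ; print shift & rotvec needed
l=np.array(eval(sys.argv[1]),float);a=float(sys.argv[2])
s=sense();n=lampR()@n_l;X=L2W(l)+a*n
y=lampR()@np.array([0,-1,0]);M=np.c_[-n,y,np.cross(-n,y)]
rv=(Ro.from_matrix(M)*toolR(s).inv()).as_rotvec()
print("shift",(X-s["tcp_pos"])/1000,"rv",rv,"q",s["q"].round(1),"F",s["contact_force"].round(1),"w",s["width"],"t",s["time"])
E
python3 go.py "[-76,0,95]" 110
```

```text
shift [ 0.23718893 -0.61544364 -0.03698181] rv [ 0.79092199  0.21862635 -1.57874729] q [56.2 15.8 86.3  0.  78.  -6.9] F [ 0.2  0.7 -0.2] w 94.12126940140473 t 0.1validation failed for argument at $[0]...
```

```bash
python3 -m pendant '[{"x":0.01,"y":-0.02,"z":0.05,"wx":0,"wy":0,"wz":0,"jaw":100},{"x":0.02,"y":-0.05,"z":0.1,"wx":0.07,"wy":0.02,"wz":-0.15,"jaw":100},{"x":0.04,"y":-0.1,"z":0.13,"wx":0.15,"wy":0.04,"wz":-0.3,"jaw":100},{"x":0.06,"y":-0.15,"z":0.15,"wx":0.225,"wy":0.062,"wz":-0.45,"jaw":100},{"x":0.08,"y":-0.2,"z":0.15,"wx":0.3,"wy":0.083,"wz":-0.6,"jaw":100},{"x":0.1,"y":-0.25,"z":0.15,"wx":0.375,"wy":0.104,"wz":-0.75,"jaw":100},{"x":0.12,"y":-0.3,"z":0.15,"wx":0.45,"wy":0.125,"wz":-0.9,"jaw":100},{"x":0.14,"y":-0.35,"z":0.15,"wx":0.526,"wy":0.146,"wz":-1.05,"jaw":100},{"x":0.15,"y":-0.4,"z":0.15,"wx":0.6,"wy":0.166,"wz":-1.2,"jaw":100},{"x":0.17,"y":-0.45,"z":0.15,"wx":0.676,"wy":0.187,"wz":-1.35,"jaw":100},{"x":0.18,"y":-0.5,"z":0.15,"wx":0.752,"wy":0.208,"wz":-1.5,"jaw":100},{"x":0.19,"y":-0.55,"z":0.15,"wx":0.79,"wy":0.219,"wz":-1.58,"jaw":100}]'
python3 go.py "[-76,0,95]" 110
```

```text
time: 1.6
tcp_pos: [449.1, -39.4, 373.2]
orientation: [-179.8, 48.0, 57.9]
contact_force: [0.6, 0.0, -0.4]
width: 94.1
shift [ 0.04765245 -0.06348565 -0.18649047] rv [-0.00180571 -0.0023006   0.00581778] q [-48.2  -1.   98.9  40.2  94.7 -16.9] F [ 0.6  0.  -0.4] w 94.05740808931527 t 1.6
```

```bash
python3 -m pendant '[{"x":0.01,"y":-0.03,"z":-0.03,"wx":0,"wy":0,"wz":0.006,"jaw":100},{"x":0.02,"y":-0.06,"z":-0.07,"wx":0,"wy":0,"wz":0.006,"jaw":100},{"x":0.035,"y":-0.063,"z":-0.12,"wx":0,"wy":0,"wz":0.006,"jaw":100},{"x":0.048,"y":-0.063,"z":-0.165,"wx":0,"wy":0,"wz":0.006,"jaw":100},{"x":0.048,"y":-0.063,"z":-0.186,"wx":0,"wy":0,"wz":0.006,"jaw":100},{"x":0.048,"y":-0.063,"z":-0.186,"wx":0,"wy":0,"wz":0.006,"jaw":100}]'
python3 go.py "[-76,0,95]" 20
python3 - <<'E'
from h import *
for n,(x0,y0,x1,y1),s in(("scene",(190,130,300,260),5),("top",(190,140,320,290),4)):
    c=camera(n);cv2.imwrite(f"pics/{n}1.png",cv2.resize(c["frame"][y0:y1,x0:x1,::-1],None,fx=s-0.4,fy=s-.4,interpolation=cv2.INTER_CUBIC))
E
```

```text
time: 2.35
tcp_pos: [496.3, -101.6, 185.7]
orientation: [-179.3, 47.9, 58.5]
contact_force: [0.3, -0.9, 0.0]
width: 94.2
shift [ 0.03238353  0.04977902 -0.06585272] rv [-0.00510578 -0.00580167 -0.00031599] q [-48.9  14.8 109.   41.3  75.7 -34.4] F [ 0.3 -0.9  0. ] w 94.18999234230007 t 2.35
```

View pics/scene1.png

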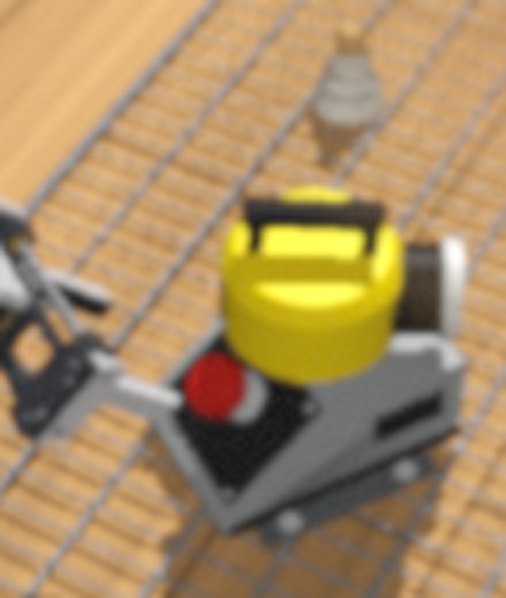

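View pics/top1.png

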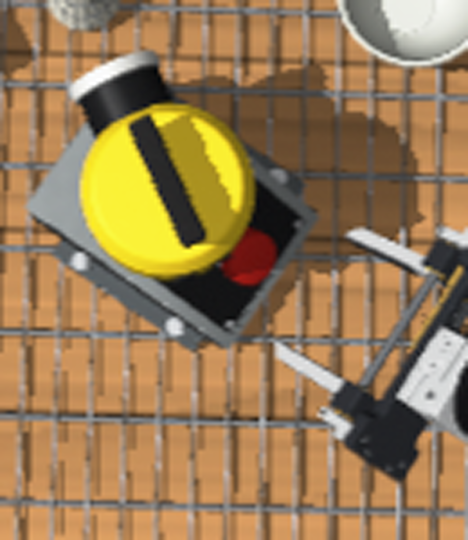

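```bash
python3 -m pendant '[{"x":0.01,"y":0.015,"z":-0.02,"wx":-0.005,"wy":-0.006,"wz":0,"jaw":100},{"x":0.02,"y":0.03,"z":-0.04,"wx":-0.005,"wy":-0.006,"wz":0,"jaw":100},{"x":0.025,"y":0.038,"z":-0.051,"wx":-0.005,"wy":-0.006,"wz":0,"jaw":100},{"x":0.025,"y":0.038,"z":-0.051,"wx":-0.005,"wy":-0.006,"wz":0,"jaw":100}]'
python3 go.py "[-76,0,95]" 0
python3 - <<'E'
from h import *
st=sense()
R=toolR(st).as_matrix()
for n,(x0,y0,x1,y1),s in(("scene",(200,150,290,250),6),("top",(210,160,310,260),6)):
    c=camera(n);im=cv2.resize(c["frame"][y0:y1,x0:x1,::-1],None,fx=s,fy=s,interpolation=cv2.INTER_CUBIC)
    for sg in(-1,1):
        p=st["tcp_pos"]+R@np.array([19,sg*st["width"]/2,0]);u=(proj(c,p)-[x0,y0]+.5)*s-.5
        cv2.circle(im,tuple(int(round(v)) for v in u),3,(255,0,255),-1)
    cv2.imwrite(f"pics/{n}2.png",im)
E
```

```text
time: 2.95
tcp_pos: [522.4, -64.1, 137.1]
orientation: [179.5, 48.0, 57.7]
contact_force: [0.9, 0.6, 0.8]
width: 93.9
shift [ 0.01333314  0.02366209 -0.03207031] rv [ 0.00315219  0.0043799  -0.00096185] q [-43.5  18.  113.2  45.5  66.9 -37.1] F [0.9 0.6 0.8] w 93.93278793392336 t 2.95
```

View pics/scene2.png

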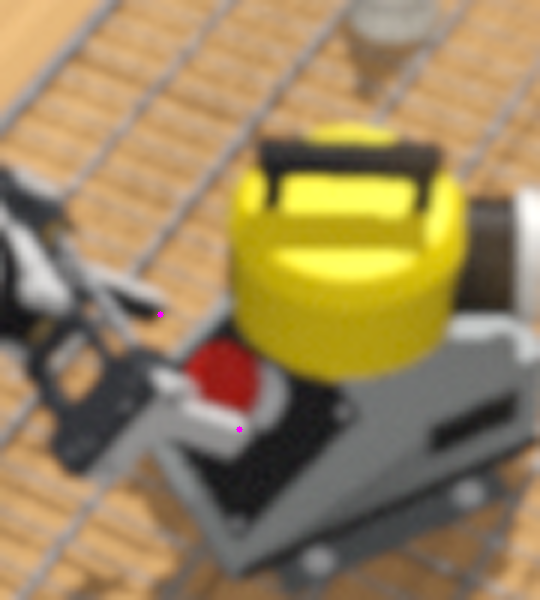

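View pics/top2.png

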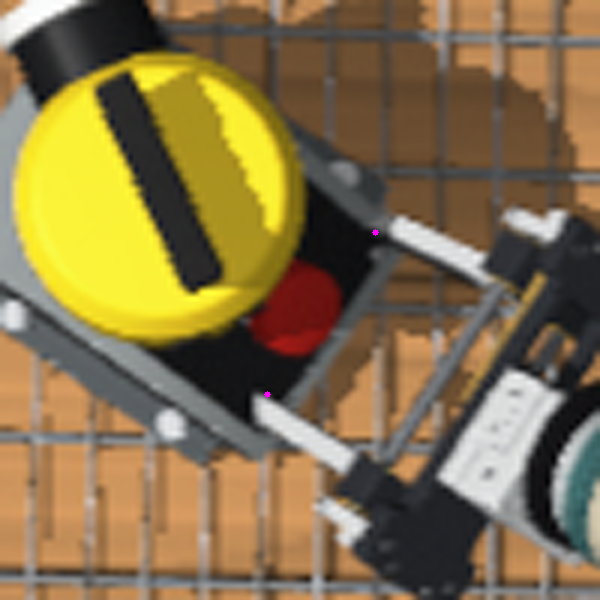

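```bash
python3 -m pendant '[{"x":0.004,"y":0.007,"z":-0.01,"wx":0.003,"wy":0.004,"wz":0,"jaw":100},{"x":0.008,"y":0.014,"z":-0.02,"wx":0.003,"wy":0.004,"wz":0,"jaw":100},{"x":0.012,"y":0.022,"z":-0.030,"wx":0.003,"wy":0.004,"wz":0,"jaw":100},{"x":0.012,"y":0.022,"z":-0.030,"wx":0.003,"wy":0.004,"wz":0,"jaw":100},{"x":0.012,"y":0.022,"z":-0.030,"wx":0.003,"wy":0.004,"wz":0,"jaw":65}]' 4
python3 go.py "[-76,0,95]" 0
python3 - <<'E'
from h import *
for n,(x0,y0,x1,y1),s in(("scene",(200,150,290,250),6),("top",(210,160,310,260),6)):
    c=camera(n);im=cv2.resize(c["frame"][y0:y1,x0:x1,::-1],None,fx=s,fy=s,interpolation=cv2.INTER_CUBIC)
    cv2.imwrite(f"pics/{n}3.png",im)
E
```

```text
time: 3.68
tcp_pos: [534.8, -42.9, 107.4]
orientation: [179.9, 48.0, 57.9]
contact_force: [0.2, -0.1, 0.7]
width: 87.0
shift [ 0.00093667  0.00240653 -0.00242964] rv [ 0.00097703  0.00128031 -0.0004287 ] q [-40.6  20.4 115.2  48.3  62.4 -38.9] F [ 0.2 -0.1  0.7] w 86.95953533389483 t 3.675
```

View pics/scene3.png

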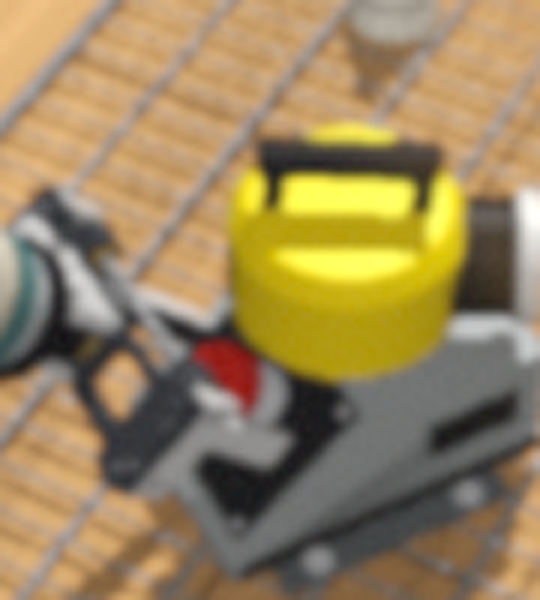

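View pics/top3.png

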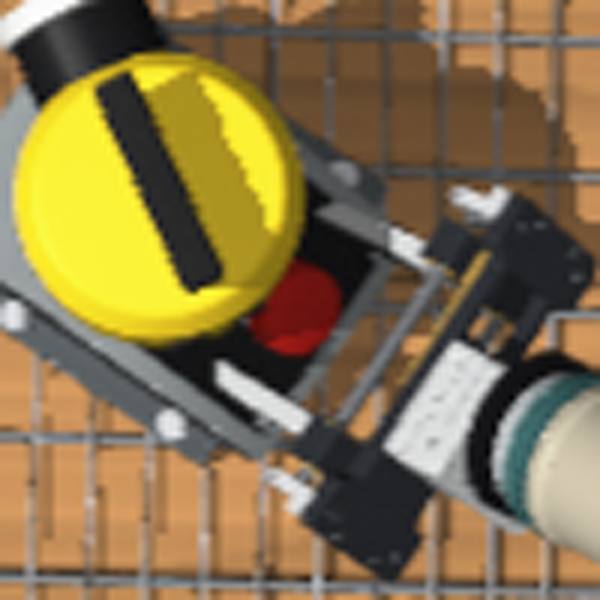

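```bash
python3 -m pendant '[{"x":0,"y":0,"z":0,"wx":0,"wy":0,"wz":0,"jaw":54},{"x":0,"y":0,"z":0,"wx":0,"wy":0,"wz":0,"jaw":54},{"x":0,"y":0,"z":0,"wx":0,"wy":0,"wz":0,"jaw":54},{"x":0,"y":0,"z":0,"wx":0,"wy":0,"wz":0,"jaw":54}]' 4
python3 go.py "[-76,0,95]" 0
```

```text
time: 4.28
tcp_pos: [534.9, -43.3, 107.7]
orientation: [179.8, 48.0, 57.8]
contact_force: [-0.4, -0.1, 0.9]
width: 50.9
shift [ 0.00079796  0.00286901 -0.00274762] rv [1.58729715e-03 1.96934822e-03 9.47733969e-05] q [-40.6  20.4 115.2  48.3  62.4 -38.9] F [-0.4 -0.1  0.9] w 50.90940715791788 t 4.275
```

```bash
python3 -m pendant '[{"x":0,"y":0,"z":0,"wx":0,"wy":0,"wz":0,"jaw":40},{"x":0,"y":0,"z":0,"wx":0,"wy":0,"wz":0,"jaw":40},{"x":0,"y":0,"z":0,"wx":0,"wy":0,"wz":0,"jaw":40}]' 35
python3 go.py "[-76,0,95]" 0
```

```text
time: 4.65
tcp_pos: [533.7, -42.4, 107.7]
orientation: [180.0, 48.0, 58.1]
contact_force: [-6.1, 0.9, 3.0]
width: 44.5
shift [ 0.00204417  0.00196555 -0.0026509 ] rv [ 0.0002825   0.00033397 -0.00195526] q [-40.6  20.4 115.3  48.2  62.5 -38.9] F [-6.1  0.9  3. ] w 44.51319828061651 t 4.65
```

```bash
python3 -m pendant '[{"x":-0.001,"y":-0.0017,"z":0.0022,"wx":0,"wy":0,"wz":0,"jaw":40},{"x":-0.002,"y":-0.0034,"z":0.0045,"wx":0,"wy":0,"wz":0,"jaw":40},{"x":-0.0035,"y":-0.0055,"z":0.0072,"wx":0,"wy":0,"wz":0,"jaw":40},{"x":-0.0045,"y":-0.007,"z":0.009,"wx":0,"wy":0,"wz":0,"jaw":40},{"x":-0.0052,"y":-0.0084,"z":0.011,"wx":0,"wy":0,"wz":0,"jaw":40},{"x":-0.0052,"y":-0.0084,"z":0.011,"wx":0,"wy":0,"wz":0,"jaw":40}]'
python3 go.py "[-76,0,95]" 0
```

```text
time: 5.4
tcp_pos: [528.1, -50.9, 118.9]
orientation: [180.0, 48.0, 58.1]
contact_force: [-5.3, -0.7, 2.8]
width: 44.7
shift [ 0.00758243  0.01047158 -0.01392342] rv [ 0.00038961  0.00029493 -0.00223882] q [-41.8  19.4 114.6  47.   64.3 -38.2] F [-5.3 -0.7  2.8] w 44.717236562121435 t 5.4
```

```bash
python3 -m pendant '[{"x":-0.0007,"y":-0.0012,"z":0.0015,"wx":0,"wy":0,"wz":0,"jaw":40},{"x":-0.0011,"y":-0.0017,"z":0.0022,"wx":0,"wy":0,"wz":0,"jaw":40},{"x":-0.0011,"y":-0.0017,"z":0.0022,"wx":0,"wy":0,"wz":0,"jaw":40}]'
python3 go.py "[-76,0,95]" 0
python3 - <<'E'
from h import *
for n,(x0,y0,x1,y1),s in(("scene",(200,150,290,250),6),):
    c=camera(n);im=cv2.resize(c["frame"][y0:y1,x0:x1,::-1],None,fx=s,fy=s,interpolation=cv2.INTER_CUBIC)
    cv2.imwrite(f"pics/{n}4.png",im)
E
```

```text
time: 5.78
tcp_pos: [527.7, -51.5, 119.7]
orientation: [-179.9, 48.0, 58.1]
contact_force: [7.5, 9.3, -12.6]
width: 45.1
shift [ 0.00803876  0.01106308 -0.01470689] rv [-0.00122934 -0.00065629 -0.00056119] q [-41.9  19.4 114.5  46.9  64.5 -38. ] F [  7.5   9.3 -12.6] w 45.13243077066409 t 5.775
```

View pics/scene4.png

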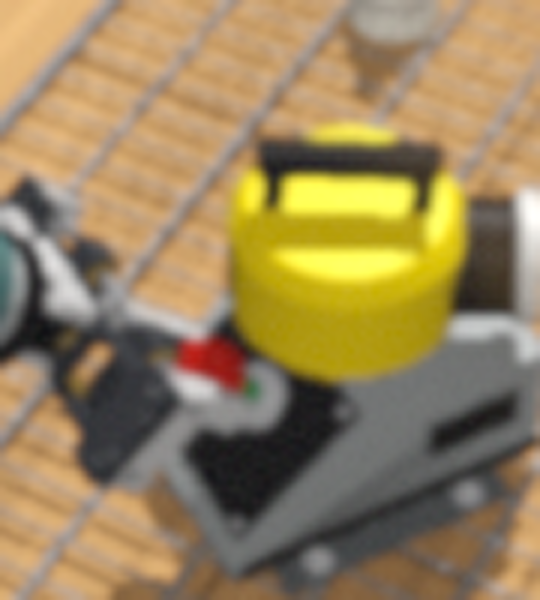

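```bash
python3 -m pendant '[{"x":0,"y":0,"z":0,"wx":0,"wy":0,"wz":0,"jaw":60},{"x":0,"y":0,"z":0,"wx":0,"wy":0,"wz":0,"jaw":95},{"x":0,"y":0,"z":0,"wx":0,"wy":0,"wz":0,"jaw":95},{"x":0,"y":0,"z":0,"wx":0,"wy":0,"wz":0,"jaw":95},{"x":-0.007,"y":-0.011,"z":0.015,"wx":0,"wy":0,"wz":0,"jaw":95},{"x":-0.018,"y":-0.028,"z":0.037,"wx":0,"wy":0,"wz":0,"jaw":95},{"x":-0.032,"y":-0.051,"z":0.067,"wx":0,"wy":0,"wz":0,"jaw":95},{"x":-0.039,"y":-0.068,"z":0.1,"wx":0,"wy":0,"wz":0,"jaw":95},{"x":-0.039,"y":-0.068,"z":0.15,"wx":0,"wy":0,"wz":0,"jaw":95},{"x":-0.039,"y":-0.068,"z":0.21,"wx":0,"wy":0,"wz":0,"jaw":95},{"x":-0.039,"y":-0.068,"z":0.25,"wx":0,"wy":0,"wz":0,"jaw":95}]'
python3 - <<'E'
from h import *
import pickle
C={}
st=sense();print(st["tcp_pos"],st["q"].round(1))
for n,(x0,y0,x1,y1),s in(("scene",(200,120,350,245),5),("top",(210,140,330,260),5)):
    c=camera(n);C[n]=c;im=cv2.resize(c["frame"][y0:y1,x0:x1,::-1],None,fx=s,fy=s,interpolation=cv2.INTER_CUBIC)
    cv2.imwrite(f"pics/{n}5.png",im)
pickle.dump(C,open("c1.pkl","wb"))
R=toolR(st)
for yaw in(26,68,-112,-154):
    # tool down, jaw y perpendicular to bar dir yaw
    a=np.radians(yaw);x=np.array([0,0,-1.]);y=np.array([-np.sin(a),np.cos(a),0])
    M=np.c_[x,y,np.cross(x,y)];rv=(Ro.from_matrix(M)*R.inv()).as_rotvec();print(yaw,rv,np.degrees(np.linalg.norm(rv)))
E
```

```text
time: 7.2
tcp_pos: [488.8, -119.8, 372.6]
orientation: [179.8, 48.0, 57.9]
contact_force: [1.0, -1.3, -0.7]
width: 89.5
[ 488.77721869 -119.82067238  372.62049055] [-51.    6.5  90.9  39.6  96.9 -19.3]
26 [-0.72405519 -0.64803772  2.43329164] 150.12278242408624
68 [ 0.48915494  0.95297495 -2.7804048 ] 170.7191631481376
-112 [-0.65285409  0.33510514  0.16568372] 43.103984935015454
-154 [-0.49500563  0.55307182 -0.53397567] 52.38880662060826
```

View pics/scene5.png

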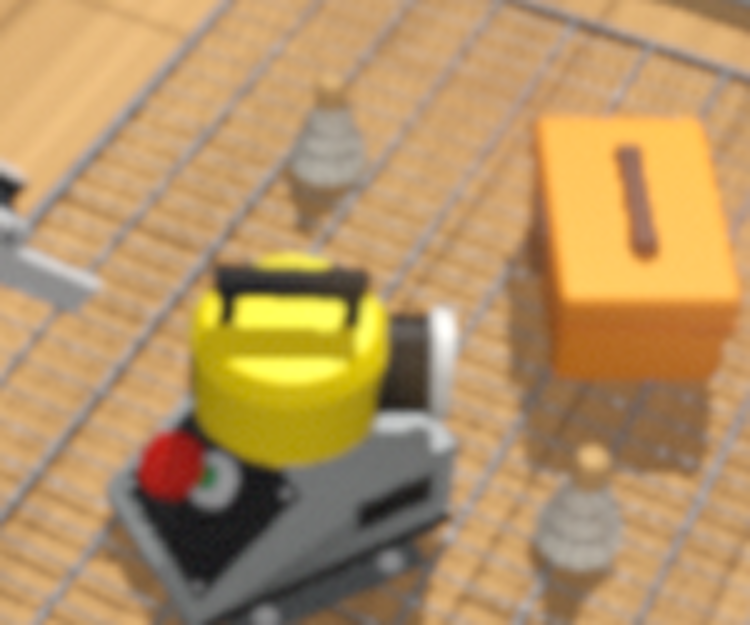

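View pics/top5.png

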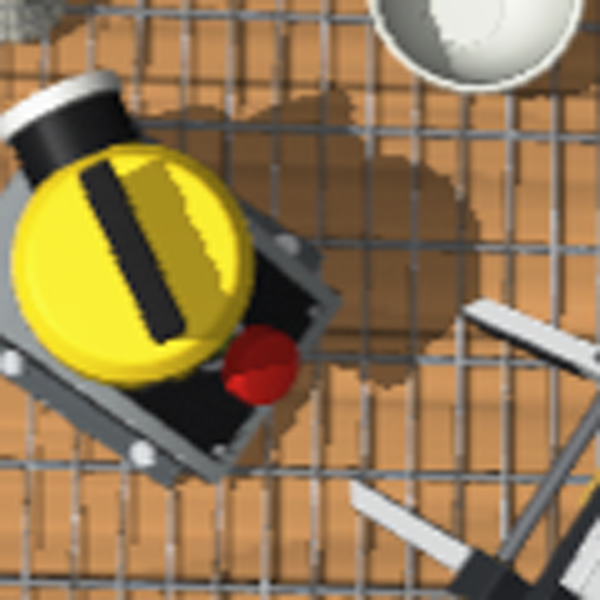

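```bash
python3 -m pendant '[{"x":0.015,"y":0.025,"z":0,"wx":-0.08,"wy":0.09,"wz":-0.09,"jaw":95},{"x":0.03,"y":0.05,"z":0,"wx":-0.165,"wy":0.184,"wz":-0.178,"jaw":95},{"x":0.045,"y":0.075,"z":0,"wx":-0.25,"wy":0.277,"wz":-0.267,"jaw":95},{"x":0.06,"y":0.1,"z":0,"wx":-0.33,"wy":0.37,"wz":-0.356,"jaw":95},{"x":0.075,"y":0.125,"z":0,"wx":-0.41,"wy":0.46,"wz":-0.445,"jaw":95},{"x":0.087,"y":0.144,"z":-0.02,"wx":-0.495,"wy":0.553,"wz":-0.534,"jaw":80},{"x":0.087,"y":0.144,"z":-0.043,"wx":-0.495,"wy":0.553,"wz":-0.534,"jaw":70},{"x":0.087,"y":0.144,"z":-0.043,"wx":-0.495,"wy":0.553,"wz":-0.534,"jaw":70}]'
cat > hd.py <<'E'
import sys
from h import *
yaw=float(sys.argv[1]);P=np.array(eval(sys.argv[2]),float)
st=sense();R=toolR(st);a=np.radians(yaw);x=np.array([0,0,-1.]);y=np.array([-np.sin(a),np.cos(a),0])
M=np.c_[x,y,np.cross(x,y)];rv=(Ro.from_matrix(M)*R.inv()).as_rotvec()
yy=R.as_matrix()[:,1]
print("shift",(P-st["tcp_pos"])/1000,"rv",rv,"q",st["q"].round(1),"F",st["contact_force"].round(1),"M",st["ft_torque"].round(2),"w",st["width"].round(1),"baryaw",np.degrees(np.arctan2(yy[1],yy[0]))+90,st["time"])
E
python3 hd.py -154 "[576,24,246]"
python3 - <<'E'
from h import *
st=sense();R=toolR(st).as_matrix()
for n,(x0,y0,x1,y1),s in(("scene",(200,120,320,245),5),("top",(180,120,300,240),5)):
    c=camera(n);im=cv2.resize(c["frame"][y0:y1,x0:x1,::-1],None,fx=s,fy=s,interpolation=cv2.INTER_CUBIC)
    for sg in(-1,1):
        p=st["tcp_pos"]+R@np.array([19,sg*st["width"]/2,0]);u=(proj(c,p)-[x0,y0]+.5)*s-.5
        cv2.circle(im,tuple(int(round(v)) for v in u),3,(255,0,255),-1)
    cv2.imwrite(f"pics/{n}6.png",im)
E
```

```text
time: 8.3
tcp_pos: [575.7, 24.4, 327.9]
orientation: [8.3, 89.6, -145.4]
contact_force: [-0.4, -0.2, 0.1]
width: 66.5Traceback (most recent call last):
  File "hd.py", line 7, in <module>
    print("shift",(P-st["tcp_pos"])/1000,"rv",rv,"q",st["q"].round(1),"F",st["contact_force"].round(1),"M",st["ft_torque"].round(2),"w",st["width"].round(1),"baryaw",np.degrees(np.arctan2(yy[1],yy[0]))+90,st["time"])
                                                                                                                                        ^^^^^^^^^^^^^^^^^
AttributeError: 'float' object has no attribute 'round'
```

View pics/scene6.png

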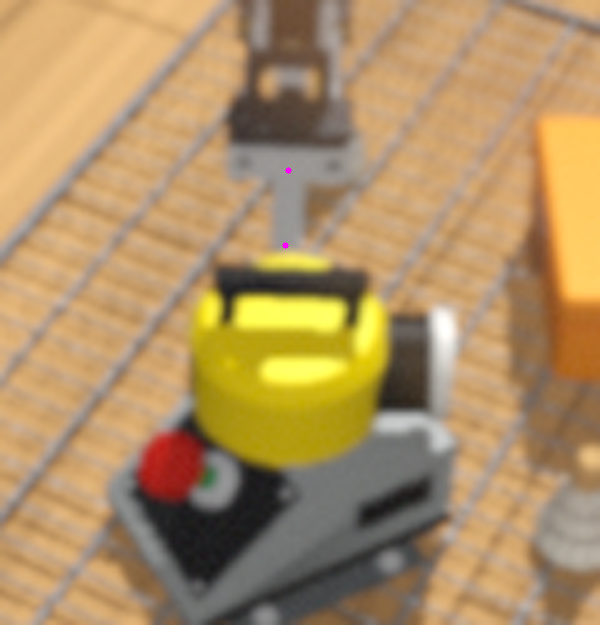

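View pics/top6.png

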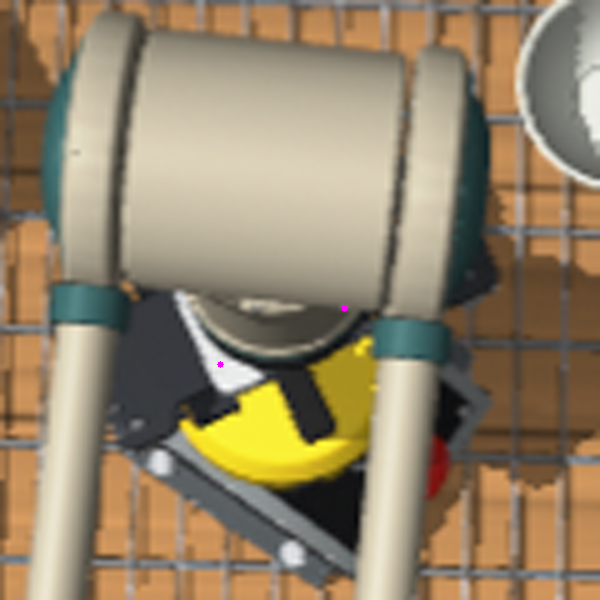

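```bash
sed -i 's/st\["width"\].round(1)/round(st["width"],1)/' hd.py
python3 -m pendant '[{"x":0,"y":0,"z":-0.03,"wx":0,"wy":0,"wz":0,"jaw":70},{"x":0,"y":0,"z":-0.06,"wx":0,"wy":0,"wz":0,"jaw":70},{"x":0,"y":0,"z":-0.08,"wx":0,"wy":0,"wz":0,"jaw":70},{"x":0,"y":0,"z":-0.08,"wx":0,"wy":0,"wz":0,"jaw":70},{"x":0,"y":0,"z":-0.08,"wx":0,"wy":0,"wz":0,"jaw":32},{"x":0,"y":0,"z":-0.08,"wx":0,"wy":0,"wz":0,"jaw":32},{"x":0,"y":0,"z":-0.08,"wx":0,"wy":0,"wz":0,"jaw":32}]' 4
python3 hd.py -154 "[576,24,246]"
```

```text
time: 9.28
tcp_pos: [576.9, 23.1, 252.0]
orientation: [90.4, 89.7, -63.4]
contact_force: [-0.1, -0.3, 0.7]
width: 39.3
shift [-0.00094887  0.00086233 -0.00602898] rv [ 0.00429605  0.00214285 -0.00417594] q [-4.5 15.2 83.2 -0.2 81.5 59.3] F [-0.1 -0.3  0.7] M [-0.04  0.16 -0.02] w 39.3 baryaw 26.23925967333838 9.275
```

```bash
python3 -m pendant '[{"x":0,"y":0,"z":-0.005,"wx":0.004,"wy":0.002,"wz":0,"jaw":28},{"x":0,"y":0,"z":-0.005,"wx":0.004,"wy":0.002,"wz":0,"jaw":28},{"x":0,"y":0,"z":-0.005,"wx":0.004,"wy":0.002,"wz":0,"jaw":26},{"x":0,"y":0,"z":-0.005,"wx":0.004,"wy":0.002,"wz":0,"jaw":26}]' 4
python3 hd.py -154 "[576,24,246]"
```

```text
time: 9.78
tcp_pos: [576.9, 23.3, 246.9]
orientation: [-5.2, 90.0, -158.9]
contact_force: [-0.5, 0.5, 0.0]
width: 24.5
shift [-0.00085244  0.00071316 -0.00093679] rv [ 6.37145511e-05 -1.66587317e-04 -4.26779965e-03] q [-4.6 15.4 83.7 -0.  81.  59.2] F [-0.5  0.5  0. ] M [0.04 0.12 0.06] w 24.5 baryaw 26.244526826147293 9.775
```

```bash
python3 -m pendant '[{"x":0,"y":0,"z":0,"wx":0,"wy":0,"wz":0,"jaw":10},{"x":0,"y":0,"z":0,"wx":0,"wy":0,"wz":0,"jaw":10},{"x":0,"y":0,"z":0,"wx":0,"wy":0,"wz":0,"jaw":10}]' 40
python3 hd.py -112 "[576,24,246]"
```

```text
time: 10.15
tcp_pos: [575.9, 25.2, 246.9]
orientation: [-85.3, 89.8, 121.0]
contact_force: [-2.4, 3.8, 1.1]
width: 19.8
shift [ 0.00010151 -0.00119345 -0.00086477] rv [-0.00257067 -0.00327206  0.72830051] q [-4.5 15.3 83.7  0.2 81.1 59.2] F [-2.4  3.8  1.1] M [0.83 0.49 0.03] w 19.8 baryaw 26.27135701192691 10.15
```

```bash
python3 -m pendant '[{"x":0,"y":0,"z":0,"wx":0,"wy":0,"wz":0.08,"jaw":10},{"x":0,"y":0,"z":0,"wx":0,"wy":0,"wz":0.18,"jaw":10},{"x":0,"y":0,"z":0,"wx":0,"wy":0,"wz":0.28,"jaw":10},{"x":0,"y":0,"z":0,"wx":0,"wy":0,"wz":0.38,"jaw":10},{"x":0,"y":0,"z":0,"wx":0,"wy":0,"wz":0.48,"jaw":10},{"x":0,"y":0,"z":0,"wx":0,"wy":0,"wz":0.58,"jaw":10},{"x":0,"y":0,"z":0,"wx":0,"wy":0,"wz":0.67,"jaw":10},{"x":0,"y":0,"z":0,"wx":0,"wy":0,"wz":0.72,"jaw":10},{"x":0,"y":0,"z":0,"wx":0,"wy":0,"wz":0.73,"jaw":10},{"x":0,"y":0,"z":0,"wx":0,"wy":0,"wz":0.73,"jaw":10}]' 40
python3 hd.py -111.8 "[576,24,246]"
```

```text
time: 11.4
tcp_pos: [576.9, 24.3, 246.9]
orientation: [-55.7, 89.9, -167.7]
contact_force: [2.9, -3.1, -2.6]
width: 19.8
shift [-0.00092083 -0.000332   -0.00090098] rv [ 0.00040514 -0.00184273  0.00269084] q [-4.5 15.4 83.6 -0.  81.1 17.5] F [ 2.9 -3.1 -2.6] M [-0.45 -0.46 -0.17] w 19.8 baryaw 68.04577879245726 11.4
```

```bash
python3 -m pendant '[{"x":0,"y":0,"z":0,"wx":0,"wy":0,"wz":0.003,"jaw":30},{"x":0,"y":0,"z":0,"wx":0,"wy":0,"wz":0.003,"jaw":60},{"x":0,"y":0,"z":0,"wx":0,"wy":0,"wz":0.003,"jaw":60},{"x":0,"y":0,"z":0,"wx":0,"wy":0,"wz":0.003,"jaw":60},{"x":0,"y":0,"z":0.02,"wx":0,"wy":0,"wz":0.003,"jaw":60},{"x":0,"y":0,"z":0.06,"wx":0,"wy":0,"wz":0.003,"jaw":60},{"x":-0.03,"y":-0.03,"z":0.1,"wx":0,"wy":0,"wz":0,"jaw":60},{"x":-0.06,"y":-0.08,"z":0.12,"wx":0,"wy":0,"wz":0,"jaw":40},{"x":-0.1,"y":-0.13,"z":0.12,"wx":0,"wy":0,"wz":0,"jaw":20},{"x":-0.14,"y":-0.17,"z":0.12,"wx":0,"wy":0,"wz":0,"jaw":0},{"x":-0.17,"y":-0.2,"z":0.12,"wx":0,"wy":0,"wz":0,"jaw":0},{"x":-0.18,"y":-0.22,"z":0.12,"wx":0,"wy":0,"wz":0,"jaw":0}]'
python3 - <<'E'
from h import *
import pickle
C={}
for n,(x0,y0,x1,y1),s in(("scene",(210,130,360,255),5),("top",(80,100,300,250),3.5)):
    c=camera(n);C[n]=c;im=cv2.resize(c["frame"][y0:y1,x0:x1,::-1],None,fx=s,fy=s,interpolation=cv2.INTER_CUBIC)
    cv2.imwrite(f"pics/{n}7.png",im)
pickle.dump(C,open("c2.pkl","wb"))
E
```

```text
time: 12.9
tcp_pos: [395.0, -196.6, 367.4]
orientation: [-32.8, 89.9, -144.9]
contact_force: [0.4, 0.5, -0.5]
width: 9.6
```

View pics/scene7.png

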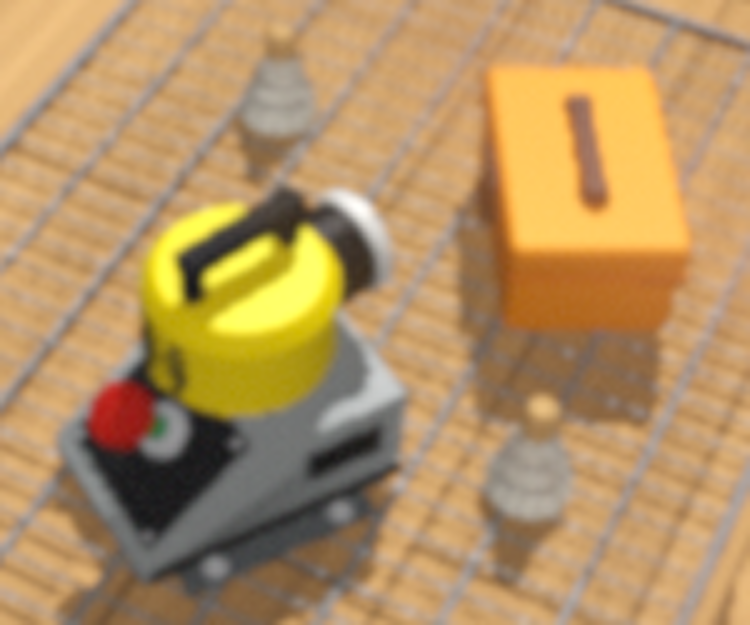

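View pics/top7.png

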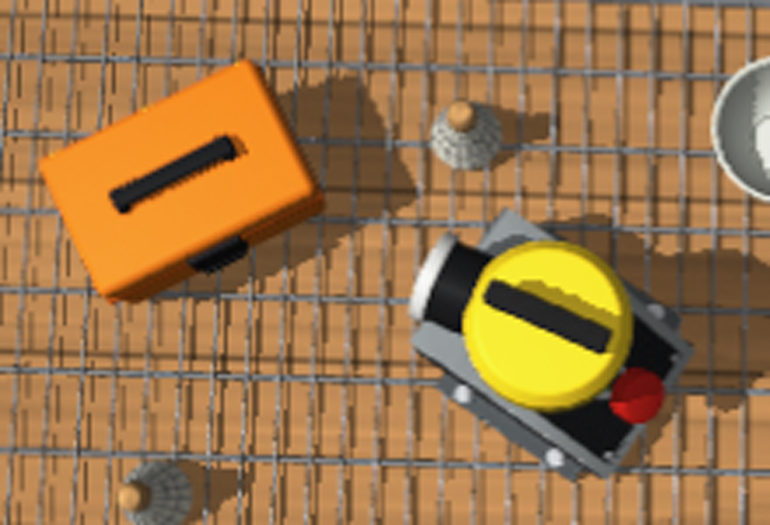

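```bash
cat > meas.py <<'E'
from h import *
import pickle,sys
C=pickle.load(open(sys.argv[1],"rb"));T=C["top"];S=C["scene"]
def blob(c,box,thr,z):
    x0,y0,x1,y1=box;im=c["frame"][y0:y1,x0:x1].astype(float)
    w=(im.max(2)<thr).astype(np.uint8)
    k,l,st,ce=cv2.connectedComponentsWithStats(w)
    i=1+np.argmax(st[1:,4]);v,u=np.nonzero(l==i)
    P=np.array([onz(c,a+x0,b+y0,z)[:2] for a,b in zip(u,v)])
    vx,vy,cx,cy=cv2.fitLine(P.astype(np.float32),cv2.DIST_L2,0,.01,.01).ravel()
    e=(P-P.mean(0))@[vx,vy]
    return P.mean(0),np.degrees(np.arctan2(vy,vx)),len(P),np.ptp(e)
t=lambda x,y:(80+x/3.5,100+y/3.5)
bx=lambda a,b,c,d:[int(round(v)) for v in(*t(a,b),*t(c,d))]
b=blob(T,bx(478,265,620,360),95,254);h=blob(T,bx(100,130,250,215),95,107)
print("T bar",b,"handle",h)
d=h[0]-b[0];print("bearing from bar",np.degrees(np.arctan2(d[1],d[0])))
d=h[0]-[576.5,24.6];print("bearing from arm-axis",np.degrees(np.arctan2(d[1],d[0])))
s=lambda x,y:(210+(x+.5)/5-.5,130+(y+.5)/5-.5)
a=onz(S,*s(188,263),252);e=onz(S,*s(292,198),252);print("S bar",a,e,np.degrees(np.arctan2(*(e-a)[1::-1])))
hh=(onz(S,*s(577,100),107)+onz(S,*s(596,205),107))/2;m=(a+e)/2;d=hh-m
print("S handle",hh,"bearing",np.degrees(np.arctan2(d[1],d[0])))
# lens rim centre, axis height ~ drum mid: 10+164
for z in(174,):
    p,q=onz(T,*t(415,318),z-0),onz(T,*t(452,240),z)
    m=(p+q)/2;d=m[:2]-[576.5,24.6];print("T lens mid",m,np.degrees(np.arctan2(d[1],d[0])), "rim perp",np.degrees(np.arctan2(*(q-p)[1::-1])))
E
python3 meas.py c2.pkl
```

```text
T bar (array([574.12111623,  23.80656494]), np.float32(68.01168), 283, np.float64(97.56054191714925)) handle (array([705.40825174, 348.20730769]), np.float32(-61.393867), 219, np.float64(110.07816097104747))
bearing from bar 67.96649367581651
bearing from arm-axis 68.28024507204391
S bar [566.52983407 -20.89230756 252.        ] [597.12040118  60.79023404 252.        ] 69.46879479124345
S handle [708.51546646 346.60265825 107.        ] bearing 68.80156573790988
T lens mid [609.87115064 116.20423871 174.        ] 69.98346881878209 rim perp -22.897859032288917
```

```bash
cat > kp.py <<'E'
import sys
from h import *
a=float(sys.argv[1]);s=sense();n=lampR()@n_l;H=np.array([533.9,-42.5,107.7]);X=H+a*n
y=lampR()@np.array([0,-1,0]);M=np.c_[-n,y,np.cross(-n,y)]
rv=(Ro.from_matrix(M)*toolR(s).inv()).as_rotvec()
print("shift",((X-s["tcp_pos"])/1000).round(4),"rv",rv.round(4),"along",((s["tcp_pos"]-H)@n).round(1),"q",s["q"].round(1),"F",s["contact_force"].round(1),"Fn",(s["contact_force"]@n).round(1),"w",round(s["width"],1),s["time"])
E
python3 kp.py 110
```

```text
shift [ 0.099   0.0921 -0.1777] rv [ 0.6545 -0.3359 -0.1644] along 329.4 q [-35.4   1.1  84.5  -0.1  94.4 -13.2] F [0.6 1.1 0.1] Fn -0.8 w 2.1 13.0
```

```bash
python3 -m pendant '[{"x":0.01,"y":0.01,"z":0,"wx":0.13,"wy":-0.067,"wz":-0.033,"jaw":0},{"x":0.03,"y":0.02,"z":-0.02,"wx":0.26,"wy":-0.134,"wz":-0.066,"jaw":0},{"x":0.05,"y":0.035,"z":-0.05,"wx":0.39,"wy":-0.2,"wz":-0.1,"jaw":0},{"x":0.065,"y":0.05,"z":-0.09,"wx":0.52,"wy":-0.268,"wz":-0.132,"jaw":0},{"x":0.08,"y":0.07,"z":-0.13,"wx":0.6545,"wy":-0.336,"wz":-0.164,"jaw":0},{"x":0.099,"y":0.092,"z":-0.165,"wx":0.6545,"wy":-0.336,"wz":-0.164,"jaw":0},{"x":0.099,"y":0.092,"z":-0.178,"wx":0.6545,"wy":-0.336,"wz":-0.164,"jaw":0},{"x":0.099,"y":0.092,"z":-0.178,"wx":0.6545,"wy":-0.336,"wz":-0.164,"jaw":0}]'
python3 kp.py 52
```

```text
time: 14.0
tcp_pos: [495.1, -104.6, 189.0]
orientation: [-179.9, 48.0, 58.1]
contact_force: [1.3, -0.2, 0.2]
width: 0.8
shift [ 0.0204  0.0326 -0.0427] rv [-0.0005 -0.0004 -0.0018] along 109.4 q [-49.2  14.5 108.8  41.2  76.1 -34.6] F [ 1.3 -0.2  0.2] Fn -0.2 w 0.8 14.0
```

```bash
python3 -m pendant '[{"x":0.007,"y":0.011,"z":-0.0143,"wx":0,"wy":0,"wz":-0.002,"jaw":0},{"x":0.014,"y":0.022,"z":-0.029,"wx":0,"wy":0,"wz":-0.002,"jaw":0},{"x":0.0204,"y":0.0326,"z":-0.0427,"wx":0,"wy":0,"wz":-0.002,"jaw":0},{"x":0.0204,"y":0.0326,"z":-0.0427,"wx":0,"wy":0,"wz":-0.002,"jaw":0}]'
python3 kp.py 42
python3 - <<'E'
from h import *
for n,(x0,y0,x1,y1),s in(("scene",(200,150,290,250),6),("top",(210,160,310,260),6)):
    c=camera(n);im=cv2.resize(c["frame"][y0:y1,x0:x1,::-1],None,fx=s,fy=s,interpolation=cv2.INTER_CUBIC)
    cv2.imwrite(f"pics/{n}8.png",im)
E
```

```text
time: 14.5
tcp_pos: [516.0, -72.0, 147.3]
orientation: [179.9, 48.0, 58.0]
contact_force: [0.6, 0.9, 0.2]
width: 0.3
shift [ 0.003   0.0056 -0.0084] rv [ 0.0005  0.0009 -0.001 ] along 52.5 q [-44.7  17.2 112.4  44.4  68.9 -36.4] F [0.6 0.9 0.2] Fn -0.6 w 0.3 14.5
```

View pics/scene8.png

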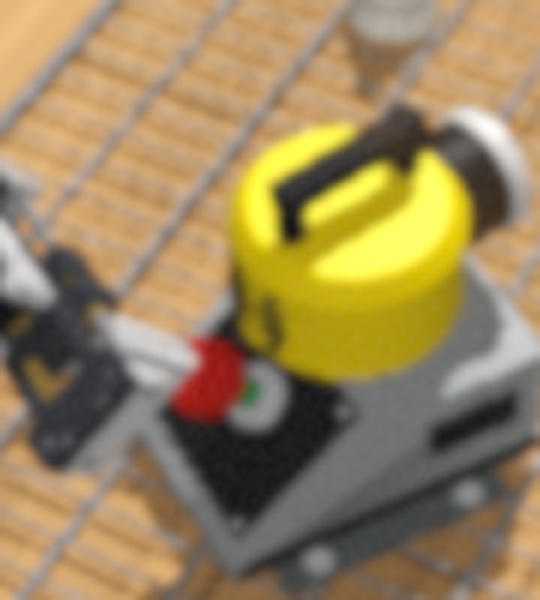

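View pics/top8.png

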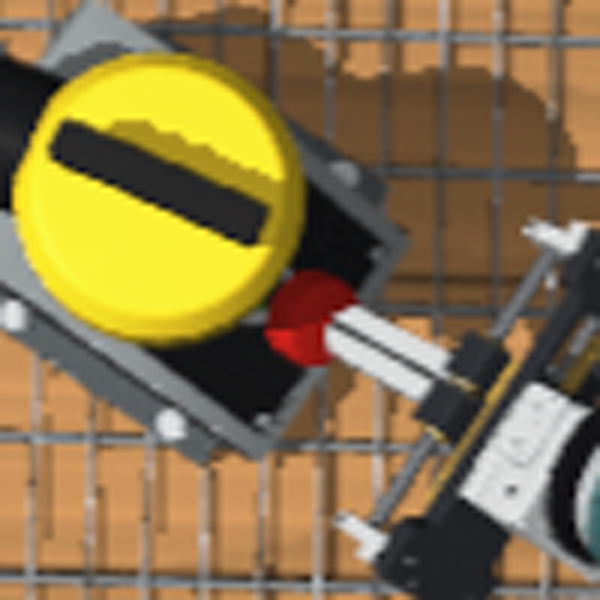

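```bash
python3 -m pendant '[{"x":0.001,"y":0.0017,"z":-0.0024,"wx":0,"wy":0,"wz":0,"jaw":0},{"x":0.002,"y":0.0037,"z":-0.005,"wx":0,"wy":0,"wz":0,"jaw":0},{"x":0.0033,"y":0.006,"z":-0.0085,"wx":0,"wy":0,"wz":0,"jaw":0},{"x":0.0043,"y":0.0075,"z":-0.0105,"wx":0,"wy":0,"wz":0,"jaw":0},{"x":0.005,"y":0.0085,"z":-0.012,"wx":0,"wy":0,"wz":0,"jaw":0}]'
python3 kp.py 30
```

```text
time: 15.22
tcp_pos: [521.2, -64.5, 135.9]
orientation: [179.8, 48.0, 57.9]
contact_force: [-3.0, -2.9, 6.5]
width: 0.8
shift [ 0.0021  0.005  -0.0059] rv [ 0.0016  0.0021 -0.0005] along 37.9 q [-43.6  18.  113.3  45.4  67.  -37.2] F [-3.  -2.9  6.5] Fn 7.6 w 0.8 15.225
```

```bash
python3 -m pendant '[{"x":0.0008,"y":0.0018,"z":-0.002,"wx":0,"wy":0,"wz":0,"jaw":0},{"x":0.0016,"y":0.0036,"z":-0.004,"wx":0,"wy":0,"wz":0,"jaw":0},{"x":0.0023,"y":0.005,"z":-0.006,"wx":0,"wy":0,"wz":0,"jaw":0},{"x":0.003,"y":0.006,"z":-0.0074,"wx":0,"wy":0,"wz":0,"jaw":0},{"x":0.003,"y":0.006,"z":-0.0074,"wx":0,"wy":0,"wz":0,"jaw":0}]'
python3 kp.py 26
```

```text
time: 15.85
tcp_pos: [524.1, -58.2, 128.2]
orientation: [179.8, 48.0, 57.9]
contact_force: [0.3, 0.1, 0.1]
width: 0.3
shift [ 0.0006  0.0009 -0.0012] rv [ 0.0012  0.0016 -0.0008] along 27.6 q [-42.8  18.6 114.   46.1  65.7 -37.6] F [0.3 0.1 0.1] Fn -0.1 w 0.3 15.85
```

```bash
python3 -m pendant '[{"x":0.0007,"y":0.0011,"z":-0.0015,"wx":0,"wy":0,"wz":0,"jaw":0},{"x":0.0011,"y":0.0017,"z":-0.0022,"wx":0,"wy":0,"wz":0,"jaw":0},{"x":0.0011,"y":0.0017,"z":-0.0022,"wx":0,"wy":0,"wz":0,"jaw":0}]'
python3 kp.py 26
```

```text
time: 16.23
tcp_pos: [525.0, -57.1, 126.7]
orientation: [179.7, 48.0, 57.9]
contact_force: [-5.7, -4.5, 6.3]
width: 0.2
shift [-0.0003 -0.0002  0.0003] rv [ 0.0023  0.0022 -0.0016] along 25.5 q [-42.6  18.7 114.   46.3  65.4 -37.8] F [-5.7 -4.5  6.3] Fn 9.3 w 0.2 16.225
```

```bash
python3 -m pendant '[{"x":0.0004,"y":0.0006,"z":-0.0008,"wx":0,"wy":0,"wz":0,"jaw":0},{"x":0.0004,"y":0.0006,"z":-0.0008,"wx":0,"wy":0,"wz":0,"jaw":0}]'
python3 kp.py 26
python3 -m pendant '[{"x":-0.007,"y":-0.0113,"z":0.0149,"wx":0,"wy":0,"wz":0,"jaw":0},{"x":-0.018,"y":-0.028,"z":0.037,"wx":0,"wy":0,"wz":0,"jaw":0},{"x":-0.035,"y":-0.057,"z":0.074,"wx":0,"wy":0,"wz":0,"jaw":0},{"x":-0.05,"y":-0.08,"z":0.115,"wx":0,"wy":0,"wz":0,"jaw":0},{"x":-0.07,"y":-0.09,"z":0.165,"wx":0,"wy":0,"wz":0,"jaw":0},{"x":-0.1,"y":-0.12,"z":0.2,"wx":0,"wy":0,"wz":0,"jaw":0},{"x":-0.12,"y":-0.14,"z":0.22,"wx":0,"wy":0,"wz":0,"jaw":0},{"x":-0.12,"y":-0.14,"z":0.22,"wx":0,"wy":0,"wz":0,"jaw":0},{"x":-0.12,"y":-0.14,"z":0.22,"wx":0,"wy":0,"wz":0,"jaw":0}]'
python3 - <<'E'
from h import *
import pickle
C={}
for n,(x0,y0,x1,y1),s in(("scene",(210,130,360,255),5),("top",(80,100,300,250),3.5)):
    c=camera(n);C[n]=c;im=cv2.resize(c["frame"][y0:y1,x0:x1,::-1],None,fx=s,fy=s,interpolation=cv2.INTER_CUBIC)
    cv2.imwrite(f"pics/{n}9.png",im)
    cv2.imwrite(f"pics/{n}9full.png",cv2.resize(c["frame"][:,:,::-1],(800,600)))
pickle.dump(C,open("c3.pkl","wb"))
E
python3 meas.py c3.pkl | head -3
```

```text
time: 16.48
tcp_pos: [525.0, -57.0, 126.6]
orientation: [179.7, 48.1, 57.9]
contact_force: [-6.7, -5.6, 7.7]
width: 0.5
shift [-0.0003 -0.0002  0.0004] rv [ 0.0032  0.0027 -0.0026] along 25.5 q [-42.6  18.7 114.   46.3  65.4 -37.8] F [-6.7 -5.6  7.7] Fn 11.3 w 0.5 16.475
time: 17.6
tcp_pos: [405.1, -196.4, 346.0]
orientation: [179.7, 48.0, 58.0]
contact_force: [-0.2, 0.1, -0.2]
width: 0.2
T bar (array([574.24085504,  24.12424469]), np.float32(67.981735), 281, np.float64(96.98135966173726)) handle (array([705.44541545, 348.08217357]), np.float32(-61.46349), 216, np.float64(110.09242605099794))
bearing from bar 67.9518095517121
bearing from arm-axis 68.26694541406695
```

View pics/scene9.png

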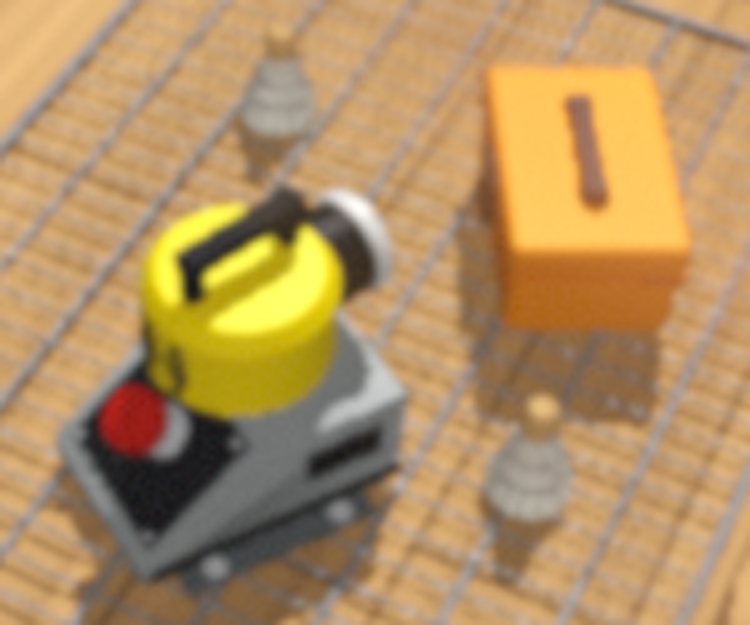

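View pics/top9full.png

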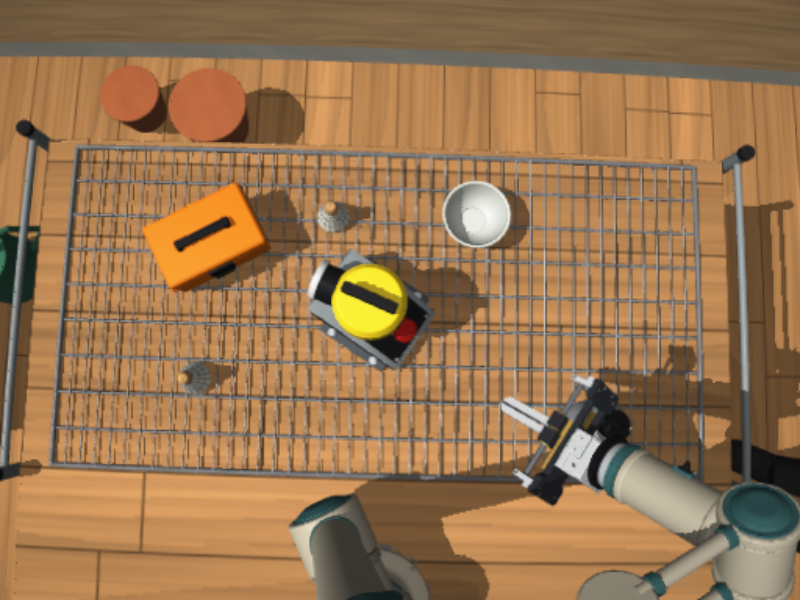

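View pics/scene9full.png

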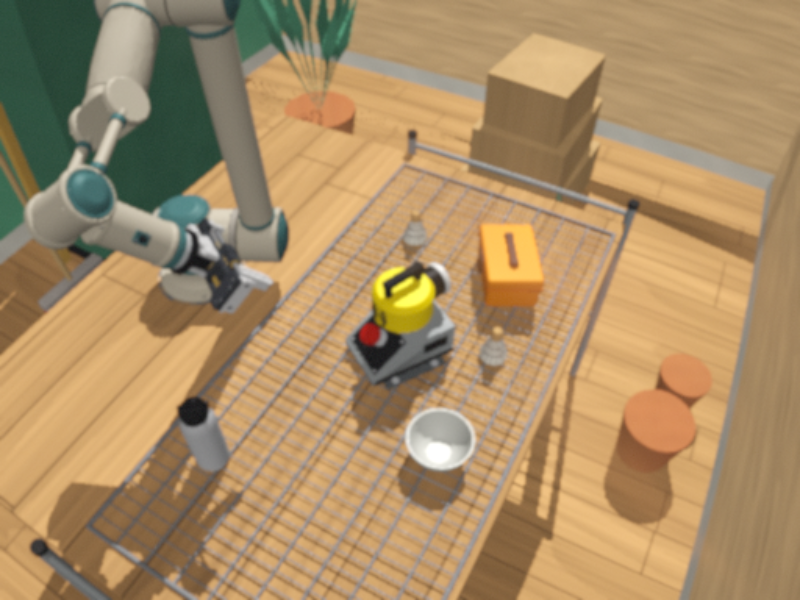

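The bottle is still at (205,440), the knob is home with no green showing, and the hand is clear, so I'm handing the job in.

```bash
python3 -c "
from rig import *
print(job_done())"
```

```text
the job is handed in; nothing more can be done
None
```

The job is done and handed in at about 17.7 s of the 53 s allowed. The order was as asked: knob out, head swung, knob home, hand away.

- **Knob out:** I pulled it until it reached the out stop, where the pull read about 17 N. The green band then showed in the scene picture and still showed after I let go.
- **Head swing:** I turned the head about 42 degrees by its grip bar. The top camera puts the bar at 68.0 degrees. The bearing to the middle of the tackle box is 68.0 degrees from the camera's bar centre, or 68.3 from the arm's estimate of the swivel axis.
- **Check that disagreed:** Rougher hand-picked readings differ by a degree or so. The scene camera gave the bar at 69.5 and the box at 68.8, and the lens rim in the top view gave 67 to 70. I relied on the top camera and the tool's own angle (68.05), which agree.
- **Knob home:** It snapped in, and I then pressed it against the stop at about 11 N. The green band is no longer visible.
- **Other things on the shelf:** The tackle box, bowl and both shuttlecocks look unmoved in the last pictures. The arm hid the bottle in the last top view, but in the scene view it is still standing in the same place. The hand is well clear and touching nothing.

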